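Latch the carving clamp open and load a wax blank

TASK

Get the carving clamp ready on the lab bench: draw its sprung handle fully back along the slot, then across into the holding notch, and let go so that the jaw stays open by itself. Then take the tall square wax blank and stand it upright on the clamp's bed, midway between the two jaws, and let go of it.

Things in the scene. Friction and masses are not known exactly. Their poses are not given: they have to be found in the camera images.
- knob (a point): Centre of the handle's black knob (24 mm dia, 36 tall, centre 80 above table, underside 14 mm over the grey housing), on a 10 mm stalk in a hooked slot; axes as bed. At rest it is x +90, y -16 mm from bed. It slides +x 61 mm to a stop (spring pulls back 5 to 9 N), then +y up to 37 mm (1 N pulls back). Let go in the lane it snaps back to rest; let go half across it hangs on the tongue.
- notch (a point): Knob centre when held in the notch: x +127, y +16, z +68 mm from bed. A 12 mm wide tongue parts the notch from the slot's 20 mm wide lane. Way in from rest: +x 50 to 61 mm (best 55) to clear the tongue, +y 28 to 37 mm (best 32), then let go or ease back: the spring draws it about 18 mm towards -x into the notch, where it stays. Fixed on the clamp, axes as bed.
- bed (a point): Middle of the bed: top of the clamp's fixed dark steel plate (240x110 mm, 12 mm thick), midway between the jaws when latched open. x: from fixed jaw to handle, the way the handle is drawn; z up; notch on the +y side. Two aluminium jaws, 60 mm wide in y, 20 thick, tops 24 mm above the bed; gap between them in x 23 mm at rest, 60 latched. Bed is open on both y sides.
- blank_center (a point): Centre of the wanted wax blank: cream square block 30x30 mm, 60 mm tall, 35 to 70 g, standing loose on the bench to the robot's right; z up, x and y square to its sides, centre 30 mm above its underside. Near it stand two unwanted pieces of the same wax: a round one (32 mm dia, 60 mm tall) and a low square one (40x40 mm, 25 mm tall).
Not all that is in view belongs to the job. What is shaped like the part that bears blank_center but orange or turquoise is not meant.

How it is judged (in metres and radians):
On the way:
1. the handle rests in the holding notch, so the jaw is open (horizontal distance between knob and notch below 0.009 m), for 0.2 s.
At the end, for the whole second after the job is handed in: The knob rests in the holding notch (within 9 mm of the notch point, seen from above), and the tall square blank stands upright (within 10 degrees) on the bed, its centre within 16 mm of the bed point along x and 20 mm along y, and 25 to 35 mm above it (horizontal distance between knob and notch below 0.009 m and x of blank_center in the frame of bed between -0.016 and 0.016 m and y of blank_center in the frame of bed between -0.02 and 0.02 m and z of blank_center in the frame of bed between 0.025 and 0.035 m and angle between blank_center's own z axis and vertical below 0.17 rad); the robot touches nothing.
It also fails if it takes over 54 s, if anything falls off the work surface, if the arm or the gripper's body presses on something with over 40 N, if the wrist force passes 120 N, or if a joint passes its speed limit or range.

ROBOT

A 6-joint arm with a two-finger parallel gripper is mounted at the origin on the work surface. World frame = base frame: x ahead of the robot, y to its left, z up, the work surface at z = 0. Lengths are in mm, angles in rad, forces in N, time in s.
With the tool pointing down it reaches from about 275 to 1000 mm from the base axis. Payload 8.4 kg.
Tool frame: the origin (TCP) lies between the finger pads; the fingertips stand 8 mm ahead of it and the grasp point (between the pads) lies 11 mm behind it (tcp_to_tips is the distance from the TCP to the fingertips, in mm); z points along the fingers, y is the line along which they close (so a half turn about z gives the same grasp; the last joint's range is limited). The gripper opens to 85 mm and grips with 20 to 120 N. Pads are 22 mm wide; open, the fingers measure 114 mm over their backs; the gripper's body (76 mm by 85 mm) begins 54 mm behind the grasp point. The pads swing forward as they close: fully open they stand 13 mm farther back than shut.
Start: joints at [1.211, 0.353, 1.633, -0, 1.155, -0.002], TCP at [218.883, 585.421, 239.281] pointing down, gripper open.
Joint ranges: [-2.63, 2.63], [-0.92, 2.1], [0.06, 2.66], [-1.3, 4.44], [0, 2.69], [-3.02, 3.02]. Speed limits (rad/s): [2.22, 2.22, 2.79, 3.14, 3.14, 3.14].

INTERFACE

Orientations are given as [roll, pitch, yaw] about the fixed x, y, z axes, in that order (R = Rz(yaw) Ry(pitch) Rx(roll)).
In Python, from rig import * gives the robot as it stands.
- The arm moves only by the tool step_arm, never from a script. Its argument "motion" is a list of rows, each an object with "claw": the finger opening in mm, from 0 to 85.4; "delta_pos": the shift along the tool's x, y, z in mm, a list of three; "turn": the turn about the tool's z in rad. In form: [{"claw": claw, "delta_pos": [dx, dy, dz], "turn": turn}, ...]. A call has 1 to 8 rows; each row shifts and turns the commanded pose from where the row before left it, along the tool's axes as they then stand; what a row does not reach is not made up. A row lasts 1/12 s, in which the tool goes at most 41.7 mm and 7.16 degrees, less where a joint would pass 70% of its speed; a pose out of reach is approached as far as the arm can. A call is refused whole if a number of a shift passes 41.7 or a number of a turn 0.125, either way. A call with a gripper value outside its range is refused whole. The fingers move at their own pace and stop on an object; "force" is the grip in N (left out, the last holds). Time passes only in rows, so rows that do not move let the fingers close. It gives the time, the measured TCP pose, the force, the opening and the grip force at its end, in the units of the state.
- sense(): the state, without advancing time (a new reading comes with each control period).
- grab_frame(name): name is "side" or "top" or "wrist"; returns a dict with "img" (384x512x3 uint8, red, green, blue), "vertical_fov" (degrees; the focal length in pixels is half the picture's height over the tangent of half this angle, whatever the lens; pixels are square), "cx", "cy" (the principal point, pixels), "R" (3x3) and "t" (3): a world point X has camera coordinates R X + t. Camera axes: x right, y down, z forward; pixel columns grow to the right and rows downward; lengths in mm; the calibration is good to about 2 mm. A picture is of the moment at which its call begins. There is no depth.
- sign_off(): hands the job in; it is judged then, once.
The state is a dict: "clock": time; "qpos": joint angles; "qvel": joint speeds; "joint_efforts": joint torques, N m; "eef_pos": TCP position; "tcp_rot": TCP orientation; "contact_force": force on the tool from outside, world axes, zero at the start; "wrist_torque": the same for the moment, N m; "opening": opening from 0.0 (shut) to 1.0 (fully open); "grasp_force": force on a finger pad.
Only numpy, scipy, OpenCV 4.12 (cv2) and the standard library are available. Lean on these libraries where they do the work, as an engineer would, in place of code of your own. Each camera call takes 0.05 s, during which the arm holds its last target. There are 200 camera calls.

## Working session

There is one attempt and no reset: what is moved stays moved. The work goes in short steps, Python scripts to look and compute and a tool call to move; the robot and the scene stay as the last step left them, time stands still between calls to the robot, and variables do not carry over. Pictures are saved under pics/ and viewed, at most 10 in all, crops included, and the job is handed in when it is done.

Besides the shell and the picture viewer there is one more tool, called after "Call:" in YAML: its name, and indented under it one key for each argument. step_arm: Moves the arm, as the interface text tells. Its arguments: {"type":"object","properties":{"motion":{"type":"array","items":{"type":"object","properties":{"claw":{"type":"number"},"delta_pos":{"type":"array","items":{"type":"number"}},"turn":{"type":"number"}}}},"force":{"type":"number"}},"required":["motion"]}

```bash
mkdir -p pics; cat > h.py <<'E'
from rig import *
import numpy as np, cv2
def K(f):
    fl=f["img"].shape[0]/2/np.tan(np.radians(f["vertical_fov"])/2); return fl
def ray(f,u,v):
    R=np.array(f["R"]);t=np.array(f["t"]);fl=K(f)
    d=R.T@np.array([(u-f["cx"])/fl,(v-f["cy"])/fl,1]); return -R.T@t,d
def plane(f,u,v,z):
    c,d=ray(f,u,v); return c+d*(z-c[2])/d[2]
def proj(f,X):
    p=np.array(f["R"])@np.array(X)+np.array(f["t"]); return p[:2]/p[2]*K(f)+[f["cx"],f["cy"]]
def save(n,img): cv2.imwrite("pics/"+n,cv2.cvtColor(img,cv2.COLOR_RGB2BGR))
E
python3 - <<'E'
from h import *
import pickle
fs={n:grab_frame(n) for n in("top","side")}
pickle.dump(fs,open("f0.pkl","wb"))
for n,f in fs.items():
    save(n+"0.png",f["img"]); print(n,f["vertical_fov"],f["cx"],f["cy"],-np.array(f["R"]).T@f["t"])
print(sense())
E
```

```text
top 57.823803906466814 249.78346500309175 191.62286194154038 [450.79969107 -31.51697991 859.33737268]
side 55.665633666349585 253.7980946417784 191.16840368561876 [ 474.98172176 -765.52458377  561.90228805]
{'clock': 0.1, 'qpos': array([ 1.21057906e+00,  3.53569466e-01,  1.63402460e+00,  1.09100061e-05,
        1.15522885e+00, -2.42659257e-03]), 'qvel': array([-0.00014637, -0.00085495, -0.00292768, -0.00055037, -0.00065649,
       -0.00119069]), 'joint_efforts': array([ 3.85716903e-04, -6.06357694e+01, -3.42817533e+01,  1.55507946e-04,
        4.14792841e-03,  1.56423414e-05]), 'eef_pos': array([218.74790316, 585.03599892, 238.65769048]), 'tcp_rot': array([-3.14036242e+00, -1.29613203e-05,  2.78379756e+00]), 'contact_force': array([ 0.12288555, -0.80616998,  0.31363359]), 'wrist_torque': array([-0.00365012, -0.01153661,  0.00510389]), 'grasp_force': 0.0, 'opening': 0.998393453556865}
```

View pics/top0.png

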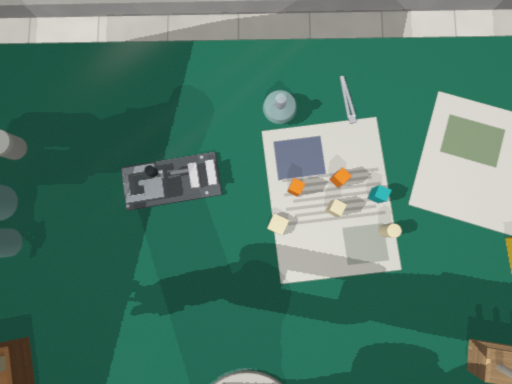

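View pics/side0.png

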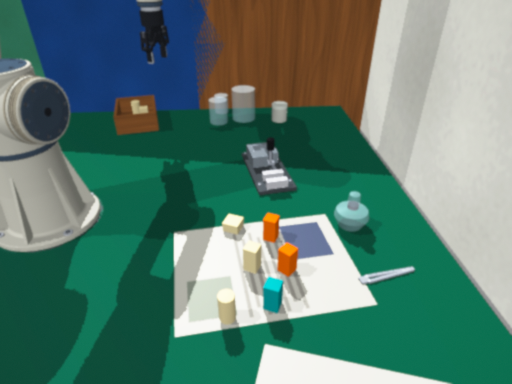

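The top view shows the clamp at about (172,180) with its knob at (150,171) and jaws at (195,175) and (211,172). The cream pieces are at (279,224), (338,208) and (393,231). The side view shows the same three: the low square at (233,224), the tall square at (252,257) and the round one at (227,305). The tall square, (338,208) in top, fits the description. I'll measure it and confirm in an enlarged crop.

```bash
python3 - <<'E'
from h import *
import pickle
fs=pickle.load(open("f0.pkl","rb")); f=fs["top"]; im=f["img"]
a=cv2.resize(im[140:220,110:230],None,fx=5,fy=5,interpolation=cv2.INTER_CUBIC)
b=cv2.resize(im[170:240,260:410],None,fx=4,fy=4,interpolation=cv2.INTER_CUBIC)
c=np.zeros((400+280,600,3),np.uint8);c=np.vstack([a[:400],b]);c=cv2.resize(c,None,fx=.88,fy=.88);save("crop0.png",c)
for n,f in fs.items():
    im=f["img"];h=cv2.cvtColor(im,cv2.COLOR_RGB2HSV)
    m=cv2.inRange(h,(18,50,130),(34,255,255))
    k,l,s,ce=cv2.connectedComponentsWithStats(m)
    for i in range(1,k):
        if s[i,4]>60: print(n,s[i],ce[i],[plane(f,*ce[i],z)[:2].round() for z in (25,60)])
f=fs["top"]
print("knob",plane(f,150,171,98),[plane(f,*p,12).round() for p in((123,190),(220,170))])
E
```

```text
top [380 224  10  12  75] [383.78666667 229.66666667] [array([ 454., -321.]), array([ 453., -309.])]
top [505 238   7  36 131] [509.22137405 250.35877863] [array([ 407., -607.]), array([ 409., -583.])]
side [131 100  17  14 171] [138.07602339 107.33333333] [array([ 86., 715.]), array([111., 618.])]
side [264 213  13   9  71] [270.45070423 217.02816901] [array([558., -67.]), array([ 552., -113.])]
side [222 217  21  17 163] [232.77300613 227.37423313] [array([ 466., -101.]), array([ 466., -144.])]
side [243 245  18  29 360] [252.02222222 260.16944444] [array([ 504., -212.]), array([ 502., -248.])]
side [280 244  14  11  85] [287.09411765 248.65882353] [array([ 582., -182.]), array([ 575., -220.])]
side [218 298  18  26 351] [226.74074074 311.35612536] [array([ 452., -338.]), array([ 453., -366.])]
knob [582.49618651 216.65360145  98.        ] [array([550., 311.,  12.]), array([599.,  70.,  12.])]
```

View pics/crop0.png

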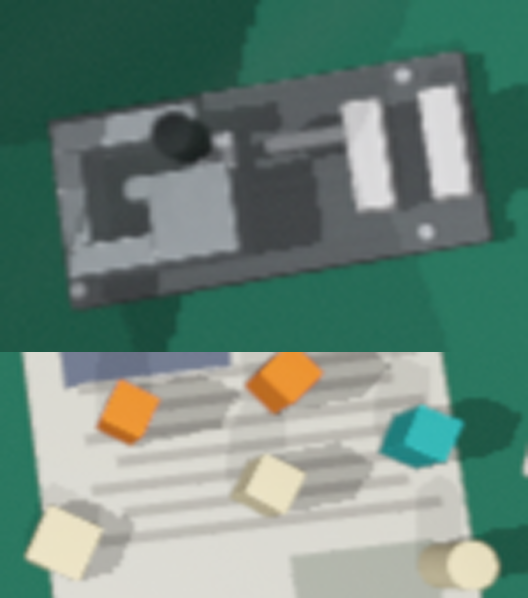

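The crop shows the clamp with its plate corners at (48,122), (462,53), (491,240) and (73,308). The notch is on the lower side and the knob is at about (178,135). Of the cream pieces, (275,484) is the tall square: it has a square top and a visible tall side. (66,543) is low and wide, and (472,565) is round. I'll take (275,484).

```bash
python3 - <<'E'
from h import *
import pickle
fs=pickle.load(open("f0.pkl","rb")); f=fs["top"]; im=f["img"]
P=lambda x,y,z: plane(f,110+x/4.4-.4,140+y/4.4-.4,z)
c=np.array([P(*p,12)[:2] for p in((48,122),(462,53),(491,240),(73,308))])
print(c.round(1),"len",np.linalg.norm(c[0]-c[1]),np.linalg.norm(c[2]-c[3]),np.linalg.norm(c[1]-c[2]))
d=(c[0]-c[1])+(c[3]-c[2]);yaw=np.arctan2(d[1],d[0]);ex=d/np.linalg.norm(d);ey=np.array([-ex[1],ex[0]])
print("bed yaw",yaw)
fj=np.array([P(*p,36)[:2] for p in((418,92),(455,86),(471,194),(434,200))]).mean(0)
mj=np.array([P(*p,36)[:2] for p in((342,103),(379,98),(396,206),(358,212))]).mean(0)
b1=fj+40*ex;b2=mj-3*ex
k=P(178,135,98)[:2]; b3=k-90*ex+16*ey
print("bed from fj,mj,knob",b1,b2,b3,"plate mid",c.mean(0))
b=(b1+b2+b3)/3
# side knob check
s=fs["side"]
for n,ff in fs.items(): print(n,proj(ff,[*(b+90*ex-16*ey),80]))
h=cv2.cvtColor(im,cv2.COLOR_RGB2HSV)
sub=h[195:222,322:355]
m=((sub[...,1]>32)&(sub[...,0]<35)&(sub[...,2]>195)).astype(np.uint8)
print(m)
print(h[208,336:342],h[215,325:332])
m0=cv2.inRange(s["img"],(0,0,0),(45,45,45));k_,l,st,ce=cv2.connectedComponentsWithStats(m0[125:165,250:290]);print([(st[i],ce[i]+[250,125]) for i in range(1,k_) if st[i,4]>20])
E
```

```text
[[606.9 319.6]
 [645.9  83.7]
 [539.3  65.9]
 [501.  300.6]] len 239.04540963247948 237.78780958137474 108.04486413065752
bed yaw 1.7334543733044063
bed from fj,mj,knob [583.80557775 128.84313638] [584.35650641 127.97166393] [582.91198403 125.18428102] plate mid [573.26134687 192.45845501]
top [151.62435485 171.29916356]
side [270.18775101 144.11653806]
[[0 0 0 0 0 0 0 0 0 0 0 0 0 0 0 0 0 0 0 0 0 0 0 0 0 0 0 0 0 0 0 0 0]
 [0 0 0 0 0 0 0 0 0 0 0 0 0 0 0 0 0 0 0 0 0 0 0 0 0 0 0 0 0 0 0 0 0]
 [0 0 0 0 0 0 0 0 0 0 0 0 0 0 0 0 0 0 0 0 0 0 0 0 0 0 0 0 0 0 0 0 0]
 [0 0 0 0 0 0 0 0 0 0 0 0 0 0 0 0 0 0 0 0 0 0 0 0 0 0 0 0 0 0 0 0 0]
 [0 0 0 0 0 0 0 0 0 0 0 0 0 1 1 0 0 0 0 0 0 0 0 0 0 0 0 0 0 0 0 0 0]
 [0 0 0 0 0 0 0 0 0 0 0 0 1 1 1 1 1 0 0 0 0 0 0 0 0 0 0 0 0 0 0 0 0]
 [0 0 0 0 0 0 0 0 0 0 0 0 1 1 1 1 1 1 1 0 0 0 0 0 0 0 0 0 0 0 0 0 0]
 [0 0 0 0 0 0 0 0 0 0 0 1 1 1 1 1 1 1 1 1 1 0 0 0 0 0 0 0 0 0 0 0 0]
 [0 0 0 0 0 0 0 0 0 0 0 1 1 1 1 1 1 1 1 1 1 1 1 0 0 0 0 0 0 0 0 0 0]
 [0 0 0 0 0 0 0 0 0 0 1 1 1 1 1 1 1 1 1 1 1 1 1 1 0 0 0 0 0 0 0 0 0]
 [0 0 0 0 0 0 0 0 0 0 1 1 1 1 1 1 1 1 1 1 1 1 1 1 1 0 
[... 698 characters left out ...]
0 0 0]
 [0 0 0 0 0 0 0 0 0 0 0 0 0 0 0 0 0 0 0 0 0 0 0 0 0 0 0 0 0 0 0 0 0]
 [0 0 0 0 0 0 0 0 0 0 0 0 0 0 0 0 0 0 0 0 0 0 0 0 0 0 0 0 0 0 0 0 0]
 [0 0 0 0 0 0 0 0 0 0 0 0 0 0 0 0 0 0 0 0 0 0 0 0 0 0 0 0 0 0 0 0 0]
 [0 0 0 0 0 0 0 0 0 0 0 0 0 0 0 0 0 0 0 0 0 0 0 0 0 0 0 0 0 0 0 0 0]
 [0 0 0 0 0 0 0 0 0 0 0 0 0 0 0 0 0 0 0 0 0 0 0 0 0 0 0 0 0 0 0 0 0]
 [0 0 0 0 0 0 0 0 0 0 0 0 0 0 0 0 0 0 0 0 0 0 0 0 0 0 0 0 0 0 0 0 0]]
[[ 23  43 234]
 [ 23  43 234]
 [ 24  43 234]
 [ 24  43 233]
 [ 24  42 233]
 [ 23  42 233]] [[ 26   9 219]
 [ 26   9 219]
 [ 26   9 219]
 [ 26   9 219]
 [ 27  10 219]
 [ 27  11 217]
 [ 27  12 213]]
[(array([17, 12,  8, 13, 83], dtype=int32), array([270.5060241 , 142.87951807]))]
```

Call:
step_arm:
  motion:
    - {"claw": 85, "delta_pos": [0, 0, 0], "turn": -0.104}
    - {"claw": 85, "delta_pos": [0, 0, 0], "turn": -0.104}
    - {"claw": 85, "delta_pos": [0, 0, 0], "turn": -0.104}
    - {"claw": 85, "delta_pos": [0, 0, 0], "turn": -0.104}
    - {"claw": 85, "delta_pos": [0, 0, 0], "turn": -0.104}
    - {"claw": 85, "delta_pos": [-20, -28, 0], "turn": 0}
    - {"claw": 85, "delta_pos": [-20, -28, 0], "turn": 0}
    - {"claw": 85, "delta_pos": [-20, -28, 0], "turn": 0}

```text
clock: 0.77
eef_pos: [291.8, 511.3, 238.8]
tcp_rot: [-3.141, -0.001, -2.978]
contact_force: [0.1, -1.3, 0.5]
opening: 0.993
grasp_force: 0.0
```

Call:
step_arm:
  motion:
    - {"claw": 60, "delta_pos": [-20, -28, 0], "turn": 0}
    - {"claw": 60, "delta_pos": [-20, -28, 0], "turn": 0}
    - {"claw": 60, "delta_pos": [-20, -28, 0], "turn": 0}
    - {"claw": 60, "delta_pos": [-20, -28, 0], "turn": 0}
    - {"claw": 60, "delta_pos": [-20, -28, 0], "turn": 0}
    - {"claw": 60, "delta_pos": [-20, -28, 0], "turn": 0}
    - {"claw": 60, "delta_pos": [-20, -28, 0], "turn": 0}
    - {"claw": 60, "delta_pos": [-20, -28, 0], "turn": 0}

```text
clock: 1.43
eef_pos: [486.5, 315.5, 239.0]
tcp_rot: [-3.141, -0.0, -2.979]
contact_force: [0.5, -0.1, 0.4]
opening: 0.707
grasp_force: 0.0
```

```bash
python3 - <<'E'
from h import *
import pickle
s=sense();print(s["clock"],s["eef_pos"],s["tcp_rot"],s["opening"])
y=s["tcp_rot"][2];R=np.array([[np.cos(y),np.sin(y)],[np.sin(y),-np.cos(y)]])
print("tool delta",R.T@(np.array([584.9,218.9])-s["eef_pos"][:2]),"turn",-(3.304-y%(2*np.pi)))
f=pickle.load(open("f0.pkl","rb"))["top"];h=cv2.cvtColor(f["img"],cv2.COLOR_RGB2HSV)
sub=h[195:222,322:355]
m=((sub[...,1]>32)&(sub[...,0]<35)&(sub[...,2]>195)).astype(np.uint8)
r=cv2.minAreaRect(cv2.findContours(m,0,1)[0][0]);b=cv2.boxPoints(r)+[322,195]
w=np.array([plane(f,*p,60)[:2] for p in b]);print(r,w,w.mean(0),[np.arctan2(*(w[i+1]-w[i])[::-1]) for i in range(2)],[np.linalg.norm(w[i+1]-w[i]) for i in range(2)])
M=cv2.moments(m,True);print(plane(f,M["m10"]/M["m00"]+322,M["m01"]/M["m00"]+195,60))
E
```

```text
1.4333 [486.53161196 315.50403556 239.04019586] [-3.14143208e+00 -4.81134997e-04 -2.97936693e+00] 0.7070929529338762
tool delta [ -81.47382391 -111.2236282 ] turn -0.0001816242567356241
((15.70000171661377, 12.100000381469727), (12.969193458557129, 12.969193458557129), 26.56505012512207) [[ 497.7452198  -187.1089953 ]
 [ 524.35447264 -200.90524423]
 [ 511.04548268 -226.90301092]
 [ 484.55482468 -213.06473943]] [ 504.42499995 -206.99549747] [np.float64(-0.47831862409301346), np.float64(-2.0439408978517797)] [np.float64(29.97313498973556), np.float64(29.2063877715344)]
[ 504.78210115 -207.16906657   60.        ]
```

Call:
step_arm:
  motion:
    - {"claw": 60, "delta_pos": [-20, -28, 0], "turn": 0}
    - {"claw": 60, "delta_pos": [-20, -28, 0], "turn": 0}
    - {"claw": 60, "delta_pos": [-20, -28, 0], "turn": 0}
    - {"claw": 60, "delta_pos": [-21, -27, 0], "turn": 0}
    - {"claw": 60, "delta_pos": [0, 0, 30], "turn": 0}
    - {"claw": 60, "delta_pos": [0, 0, 30], "turn": 0}
    - {"claw": 60, "delta_pos": [0, 0, 20], "turn": 0}
    - {"claw": 60, "delta_pos": [0, 0, 0], "turn": 0}

```text
clock: 2.1
eef_pos: [580.8, 219.1, 154.4]
tcp_rot: [-3.14, -0.008, -2.98]
contact_force: [-0.3, -0.2, -0.5]
opening: 0.7
grasp_force: 0.0
```

```bash
python3 - <<'E'
from h import *
f=grab_frame("wrist");s=sense();print(s["eef_pos"],s["tcp_rot"])
b=np.array([583.7,127.5]);ex=np.array([np.cos(1.733),np.sin(1.733)]);ey=np.array([-ex[1],ex[0]])
im=f["img"].copy();
k=b+90*ex-16*ey
for X in ([*k,98],[*(b+127*ex+16*ey),48]):
    p=proj(f,X);print(p);cv2.circle(im,tuple(int(v) for v in p),4,(255,0,0),1)
save("w1.png",im);import pickle;pickle.dump(f,open("w1.pkl","wb"))
E
```

```text
[581.95492631 219.75406709 156.96211662] [-3.14061097 -0.0050422  -2.9796616 ]
[253.09653893 221.99966375]
[301.63858731 158.42400967]
```

View pics/w1.png

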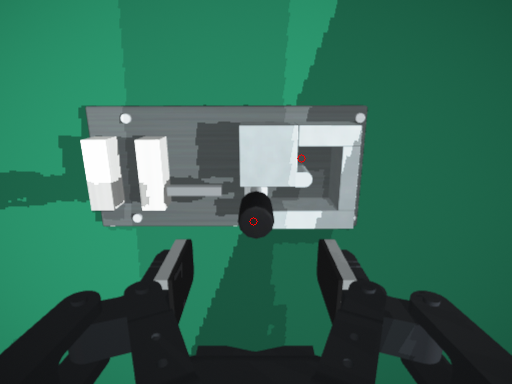

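The wrist view shows the knob top at about (256,219), against a predicted (253,222), so it agrees within 2 mm. The fingers straddle the knob along the slot. Next I descend and grip.

Call:
step_arm:
  motion:
    - {"claw": 60, "delta_pos": [0, 1.5, 25], "turn": 0}
    - {"claw": 60, "delta_pos": [0, 0, 25], "turn": 0}
    - {"claw": 60, "delta_pos": [0, 0, 25], "turn": 0}
    - {"claw": 60, "delta_pos": [0, 0, 10], "turn": 0}
    - {"claw": 60, "delta_pos": [0, 0, 0], "turn": 0}
    - {"claw": 60, "delta_pos": [0, 0, 0], "turn": 0}
    - {"claw": 60, "delta_pos": [0, 0, 0], "turn": 0}

```text
clock: 2.73
eef_pos: [584.6, 222.6, 76.3]
tcp_rot: [3.141, 0.003, -2.979]
contact_force: [-0.3, -0.1, 0.6]
opening: 0.7
grasp_force: 0.0
```

Call:
step_arm:
  motion:
    - {"claw": 18, "delta_pos": [0, 0, 0], "turn": 0}
    - {"claw": 18, "delta_pos": [0, 0, 0], "turn": 0}
    - {"claw": 18, "delta_pos": [0, 0, 0], "turn": 0}
    - {"claw": 18, "delta_pos": [0, 0, 0], "turn": 0}
    - {"claw": 18, "delta_pos": [0, 0, 0], "turn": 0}
    - {"claw": 18, "delta_pos": [0, 0, 0], "turn": 0}
    - {"claw": 18, "delta_pos": [0, 0, 0], "turn": 0}
  force: 30

```text
clock: 3.32
eef_pos: [584.3, 221.4, 75.5]
tcp_rot: [-3.141, 0.002, -2.979]
contact_force: [0.6, -3.7, 6.3]
opening: 0.272
grasp_force: 29.2
```

Call:
step_arm:
  motion:
    - {"claw": 18, "delta_pos": [0, 9, 0], "turn": 0}
    - {"claw": 18, "delta_pos": [0, 9, 0], "turn": 0}
    - {"claw": 18, "delta_pos": [0, 9, 0], "turn": 0}
    - {"claw": 18, "delta_pos": [0, 9, 0], "turn": 0}
    - {"claw": 18, "delta_pos": [0, 9, 0], "turn": 0}
    - {"claw": 18, "delta_pos": [0, 10, 0], "turn": 0}
    - {"claw": 18, "delta_pos": [0, 0, 0], "turn": 0}
    - {"claw": 18, "delta_pos": [0, 0, 0], "turn": 0}

```text
clock: 3.98
eef_pos: [575.3, 275.6, 75.4]
tcp_rot: [-3.14, 0.001, -2.978]
contact_force: [1.7, -8.2, 7.9]
opening: 0.274
grasp_force: 29.5
```

Call:
step_arm:
  motion:
    - {"claw": 18, "delta_pos": [8, 0, 0], "turn": 0}
    - {"claw": 18, "delta_pos": [8, 0, 0], "turn": 0}
    - {"claw": 18, "delta_pos": [8, 0, 0], "turn": 0}
    - {"claw": 18, "delta_pos": [8, 0, 0], "turn": 0}
    - {"claw": 18, "delta_pos": [0, 0, 0], "turn": 0}
    - {"claw": 18, "delta_pos": [0, 0, 0], "turn": 0}

```text
clock: 4.48
eef_pos: [543.6, 269.9, 75.4]
tcp_rot: [-3.14, 0.002, -2.979]
contact_force: [2.6, -9.1, 5.8]
opening: 0.269
grasp_force: 29.9
```

Across by 32 mm. Now I ease back 18 mm into the notch and open.

Call:
step_arm:
  motion:
    - {"claw": 18, "delta_pos": [0, -6, 0], "turn": 0}
    - {"claw": 18, "delta_pos": [0, -6, 0], "turn": 0}
    - {"claw": 18, "delta_pos": [0, -5, 0], "turn": 0}
    - {"claw": 18, "delta_pos": [0, 0, 0], "turn": 0}
    - {"claw": 18, "delta_pos": [0, 0, 0], "turn": 0}

```text
clock: 4.9
eef_pos: [546.9, 253.1, 75.5]
tcp_rot: [-3.14, 0.002, -2.979]
contact_force: [2.1, -7.8, 6.4]
opening: 0.274
grasp_force: 30.1
```

Call:
step_arm:
  motion:
    - {"claw": 55, "delta_pos": [0, 0, 0], "turn": 0}
    - {"claw": 55, "delta_pos": [0, 0, 0], "turn": 0}
    - {"claw": 55, "delta_pos": [0, 0, 0], "turn": 0}
    - {"claw": 55, "delta_pos": [0, 0, 0], "turn": 0}
    - {"claw": 55, "delta_pos": [0, 0, -20], "turn": 0}
    - {"claw": 55, "delta_pos": [0, 0, -30], "turn": 0}
    - {"claw": 55, "delta_pos": [0, 0, -35], "turn": 0}
    - {"claw": 55, "delta_pos": [0, 0, 0], "turn": 0}

```text
clock: 5.57
eef_pos: [548.8, 256.1, 165.5]
tcp_rot: [3.139, 0.008, -2.979]
contact_force: [1.0, 1.8, 0.8]
opening: 0.645
grasp_force: 0.0
```

```bash
python3 - <<'E'
from h import *
f=grab_frame("wrist");s=sense();print(s["clock"],s["eef_pos"],s["tcp_rot"],s["qpos"])
b=np.array([583.7,127.5]);ex=np.array([np.cos(1.733),np.sin(1.733)]);ey=np.array([-ex[1],ex[0]])
im=f["img"].copy()
for X in ([*(b+127*ex+16*ey),98],[*b,12]):
    p=proj(f,X);print(p);cv2.circle(im,tuple(int(v) for v in p),4,(255,0,0),1)
for x in(-30,30):
  for y in(-30,30):
    p=proj(f,[*(b+x*ex+y*ey),36]);cv2.circle(im,tuple(int(v) for v in p),3,(255,0,0),1)
save("w2.png",im)
# plan to blank: yaw in {-.476 + k pi/2}; delta in tool frame
y=s["tcp_rot"][2];R=np.array([[np.cos(y),np.sin(y)],[np.sin(y),-np.cos(y)]])
print("bed tool d",R.T@(b-s["eef_pos"][:2]))
E
```

```text
5.6167 [547.79131903 255.61899155 162.93850292] [ 3.13969594  0.00637965 -2.9791307 ] [ 4.34056244e-01  3.99251003e-01  1.75146121e+00  1.38983918e-04
  9.84225826e-01 -1.29928463e+00]
[245.73801651 205.45170013]
[113.28946497 190.14895203]
bed tool d [ -14.71281716 -132.24009368]
```

View pics/w2.png

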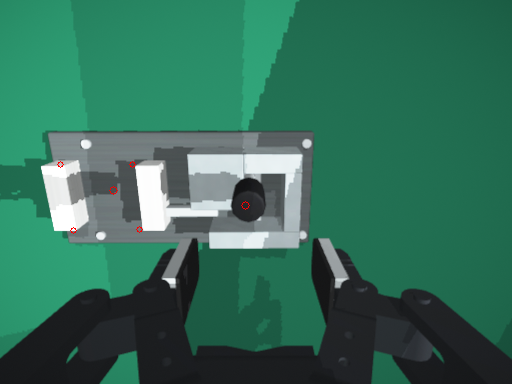

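The wrist view shows the handle latched: the knob is at (248,201) in the notch, and the jaws stand apart with their inner faces near (68–80) and (140). Next is the blank.

Call:
step_arm:
  motion:
    - {"claw": 60, "delta_pos": [0, 0, -10], "turn": 0.106}
    - {"claw": 60, "delta_pos": [0, 0, -10], "turn": 0.106}
    - {"claw": 60, "delta_pos": [0, 0, -10], "turn": 0.106}
    - {"claw": 60, "delta_pos": [0, 0, -5], "turn": 0.106}
    - {"claw": 60, "delta_pos": [0, 0, 0], "turn": 0.106}
    - {"claw": 60, "delta_pos": [0, 0, 0], "turn": 0.106}
    - {"claw": 60, "delta_pos": [-12.3, -30.8, 0], "turn": 0}
    - {"claw": 60, "delta_pos": [-12.3, -30.8, 0], "turn": 0}

```text
clock: 6.28
eef_pos: [538.8, 188.7, 193.1]
tcp_rot: [-3.141, -0.001, 2.67]
contact_force: [1.6, -0.6, 0.2]
opening: 0.701
grasp_force: 0.0
```

Call:
step_arm:
  motion:
    - {"claw": 60, "delta_pos": [-12.3, -30.8, 0], "turn": 0}
    - {"claw": 60, "delta_pos": [-12.3, -30.8, 0], "turn": 0}
    - {"claw": 60, "delta_pos": [-12.3, -30.8, 0], "turn": 0}
    - {"claw": 60, "delta_pos": [-12.3, -30.8, 0], "turn": 0}
    - {"claw": 60, "delta_pos": [-12.3, -30.8, 0], "turn": 0}
    - {"claw": 60, "delta_pos": [-12.3, -30.8, 0], "turn": 0}
    - {"claw": 60, "delta_pos": [-12.3, -30.8, 0], "turn": 0}
    - {"claw": 60, "delta_pos": [-12.3, -30.8, 0], "turn": 0}

```text
clock: 6.95
eef_pos: [513.6, -77.1, 193.4]
tcp_rot: [-3.141, -0.001, 2.668]
contact_force: [0.1, -0.5, -0.5]
opening: 0.705
grasp_force: 0.0
```

Call:
step_arm:
  motion:
    - {"claw": 60, "delta_pos": [-12.3, -30.8, 0], "turn": 0}
    - {"claw": 60, "delta_pos": [-12.3, -30.8, 0], "turn": 0}
    - {"claw": 60, "delta_pos": [-12.3, -30.8, 0], "turn": 0}
    - {"claw": 60, "delta_pos": [-12.3, -30.8, 0], "turn": 0}
    - {"claw": 60, "delta_pos": [0, 0, 25], "turn": 0}
    - {"claw": 60, "delta_pos": [0, 0, 25], "turn": 0}
    - {"claw": 60, "delta_pos": [0, 0, 0], "turn": 0}
    - {"claw": 60, "delta_pos": [0, 0, 0], "turn": 0}

```text
clock: 7.62
eef_pos: [500.7, -207.3, 142.8]
tcp_rot: [-3.141, -0.004, 2.668]
contact_force: [0.8, 0.2, 0.3]
opening: 0.703
grasp_force: 0.0
```

```bash
python3 - <<'E'
from h import *
f=grab_frame("wrist");s=sense();print(s["clock"],s["eef_pos"],s["tcp_rot"])
im=f["img"].copy();c=np.array([504.5,-207]);a=-.476
p=[proj(f,[*(c+21.2*np.array([np.cos(a+.785+i*1.571),np.sin(a+.785+i*1.571)])),60]) for i in range(4)]
cv2.polylines(im,[np.int32(p)],True,(255,0,0),1);print(np.round(p))
y=s["tcp_rot"][2];R=np.array([[np.cos(y),np.sin(y)],[np.sin(y),-np.cos(y)]])
print(R.T@(c-s["eef_pos"][:2]),2.666-y)
save("w3.png",im)
E
```

```text
7.6667 [ 501.86035436 -207.49640806  144.09895652] [-3.14153099e+00 -1.60506161e-03  2.66822647e+00]
[[277. 226.]
 [278. 187.]
 [236. 187.]
 [237. 226.]]
[-2.12308195  1.64519697] -0.0022264736896908666
```

View pics/w3.png

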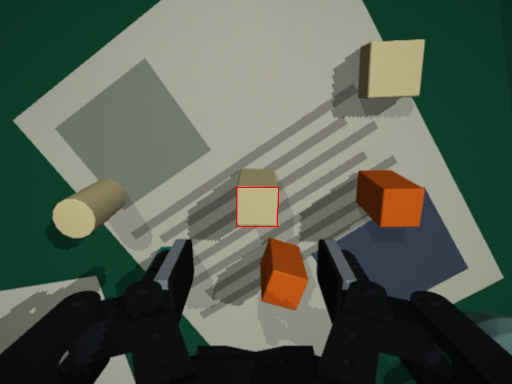

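The wrist view shows the predicted top face (red, 236–278 by 187–226) lying on the tall square blank. The round piece is at (75,215), the low one at (392,68), and the orange ones are clear of the fingers. Next I descend and grip.

Call:
step_arm:
  motion:
    - {"claw": 60, "delta_pos": [-1, 1, 25], "turn": 0}
    - {"claw": 60, "delta_pos": [0, 0, 25], "turn": 0}
    - {"claw": 60, "delta_pos": [0, 0, 25], "turn": 0}
    - {"claw": 60, "delta_pos": [0, 0, 25], "turn": 0}
    - {"claw": 60, "delta_pos": [0, 0, 13], "turn": 0}
    - {"claw": 60, "delta_pos": [0, 0, 0], "turn": 0}
    - {"claw": 60, "delta_pos": [0, 0, 0], "turn": 0}
    - {"claw": 60, "delta_pos": [0, 0, 0], "turn": 0}

```text
clock: 8.33
eef_pos: [504.8, -207.7, 32.9]
tcp_rot: [3.141, 0.002, 2.668]
contact_force: [-0.2, 0.6, 0.4]
opening: 0.704
grasp_force: 0.0
```

Call:
step_arm:
  motion:
    - {"claw": 25, "delta_pos": [0, 0, 0], "turn": 0}
    - {"claw": 25, "delta_pos": [0, 0, 0], "turn": 0}
    - {"claw": 25, "delta_pos": [0, 0, 0], "turn": 0}
    - {"claw": 25, "delta_pos": [0, 0, 0], "turn": 0}
    - {"claw": 25, "delta_pos": [0, 0, 0], "turn": 0}
    - {"claw": 25, "delta_pos": [0, 0, 0], "turn": 0}
    - {"claw": 25, "delta_pos": [0, 0, 0], "turn": 0}
  force: 25

```text
clock: 8.92
eef_pos: [504.3, -207.8, 32.6]
tcp_rot: [3.141, 0.002, 2.668]
contact_force: [-1.2, 0.4, 7.2]
opening: 0.348
grasp_force: 24.2
```

Call:
step_arm:
  motion:
    - {"claw": 25, "delta_pos": [0, 0, -15], "turn": 0}
    - {"claw": 25, "delta_pos": [0, 0, -30], "turn": 0}
    - {"claw": 25, "delta_pos": [0, 0, -30], "turn": 0}
    - {"claw": 25, "delta_pos": [0, 0, -30], "turn": 0}
    - {"claw": 25, "delta_pos": [0, 0, -15], "turn": 0}
    - {"claw": 25, "delta_pos": [0, 0, 0], "turn": 0}
    - {"claw": 25, "delta_pos": [0, 0, 0], "turn": 0.117}
    - {"claw": 25, "delta_pos": [0, 0, 0], "turn": 0.117}

```text
clock: 9.58
eef_pos: [503.3, -207.4, 151.5]
tcp_rot: [3.141, 0.001, 2.429]
contact_force: [-0.2, -0.3, -0.6]
opening: 0.344
grasp_force: 25.0
```

Call:
step_arm:
  motion:
    - {"claw": 25, "delta_pos": [0, 0, 0], "turn": 0.117}
    - {"claw": 25, "delta_pos": [0, 0, 0], "turn": 0.117}
    - {"claw": 25, "delta_pos": [0, 0, 0], "turn": 0.117}
    - {"claw": 25, "delta_pos": [0, 0, 0], "turn": 0.117}
    - {"claw": 25, "delta_pos": [0, 0, 0], "turn": 0.117}
    - {"claw": 25, "delta_pos": [0, 0, 0], "turn": 0.116}
    - {"claw": 25, "delta_pos": [15, 6, 0], "turn": 0}
    - {"claw": 25, "delta_pos": [29, 12, 0], "turn": 0}

```text
clock: 10.25
eef_pos: [513.6, -162.6, 150.7]
tcp_rot: [-3.141, 0.001, 1.729]
contact_force: [1.0, -0.1, -0.1]
opening: 0.353
grasp_force: 25.0
```

Call:
step_arm:
  motion:
    - {"claw": 25, "delta_pos": [29, 12, 0], "turn": 0}
    - {"claw": 25, "delta_pos": [29, 12, 0], "turn": 0}
    - {"claw": 25, "delta_pos": [29, 12, 0], "turn": 0}
    - {"claw": 25, "delta_pos": [29, 12, 0], "turn": 0}
    - {"claw": 25, "delta_pos": [29, 12, 0], "turn": 0}
    - {"claw": 25, "delta_pos": [29, 12, 0], "turn": 0}
    - {"claw": 25, "delta_pos": [29, 12, 0], "turn": 0}
    - {"claw": 25, "delta_pos": [29, 12, 0], "turn": 0}

```text
clock: 10.92
eef_pos: [571.1, 84.8, 150.7]
tcp_rot: [-3.141, 0.0, 1.733]
contact_force: [0.7, -0.3, -0.1]
opening: 0.352
grasp_force: 25.0
```

Call:
step_arm:
  motion:
    - {"claw": 25, "delta_pos": [29, 12, 0], "turn": 0}
    - {"claw": 25, "delta_pos": [14, 6, 0], "turn": 0}
    - {"claw": 25, "delta_pos": [0, 0, 0], "turn": 0}
    - {"claw": 25, "delta_pos": [0, 0, 0], "turn": 0}
    - {"claw": 25, "delta_pos": [0, 0, 0], "turn": 0}

```text
clock: 11.33
eef_pos: [581.6, 127.6, 150.8]
tcp_rot: [-3.14, 0.0, 1.733]
contact_force: [0.1, -0.9, 0.2]
opening: 0.346
grasp_force: 25.0
```

```bash
python3 - <<'E'
from h import *
f=grab_frame("wrist");s=sense();print(s["clock"],s["eef_pos"],s["tcp_rot"],s["opening"],s["grasp_force"])
im=f["img"].copy();c=np.array([583.4,129]);a=1.733
for x in(-30,30):
  for y in(-30,30):
    p=proj(f,[*(c+x*np.array([np.cos(a),np.sin(a)])+y*np.array([-np.sin(a),np.cos(a)])),36]);cv2.circle(im,tuple(int(v) for v in p),3,(255,0,0),1);print(p.round())
y=s["tcp_rot"][2];R=np.array([[np.cos(y),np.sin(y)],[np.sin(y),-np.cos(y)]])
print(R.T@(c-s["eef_pos"][:2]),1.733-y)
save("w4.png",im)
E
```

```text
11.3833 [581.75019144 127.39492889 150.93097091] [-3.14059070e+00  3.75293394e-04  1.73203302e+00] 0.3455943460046136 25.024937689304352
[293. 223.]
[222. 222.]
[296. 152.]
[219. 152.]
[1.31939396 1.8860862 ] 0.0009669843548425483
```

View pics/w4.png

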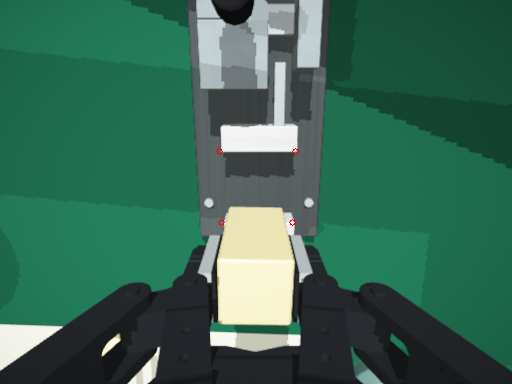

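The wrist view shows the blank held above the bed. The latched jaw's inner edge, (220–298, 151), lies on the prediction, so the target is good to about 2 mm. Lowering now.

Call:
step_arm:
  motion:
    - {"claw": 25, "delta_pos": [1.5, 2, 15], "turn": 0}
    - {"claw": 25, "delta_pos": [0, 0, 20], "turn": 0}
    - {"claw": 25, "delta_pos": [0, 0, 20], "turn": 0}
    - {"claw": 25, "delta_pos": [0, 0, 20], "turn": 0}
    - {"claw": 25, "delta_pos": [0, 0, 15], "turn": 0}
    - {"claw": 25, "delta_pos": [0, 0, 8], "turn": 0}
    - {"claw": 25, "delta_pos": [0, 0, 4], "turn": 0}
    - {"claw": 25, "delta_pos": [0, 0, 0], "turn": 0}

```text
clock: 12.05
eef_pos: [583.7, 129.6, 48.8]
tcp_rot: [-3.141, 0.0, 1.732]
contact_force: [0.2, -1.0, -0.6]
opening: 0.352
grasp_force: 25.0
```

Call:
step_arm:
  motion:
    - {"claw": 25, "delta_pos": [0, 0, 0], "turn": 0}
    - {"claw": 25, "delta_pos": [0, 0, 0], "turn": 0}
    - {"claw": 25, "delta_pos": [0, 0, 1.5], "turn": 0}
    - {"claw": 25, "delta_pos": [0, 0, 1], "turn": 0}
    - {"claw": 25, "delta_pos": [0, 0, 0], "turn": 0}
    - {"claw": 25, "delta_pos": [0, 0, 0], "turn": 0}

```text
clock: 12.55
eef_pos: [584.1, 130.5, 47.0]
tcp_rot: [3.141, 0.0, 1.733]
contact_force: [0.0, -0.2, 0.1]
opening: 0.35
grasp_force: 25.0
```

Call:
step_arm:
  motion:
    - {"claw": 25, "delta_pos": [-0.5, 0, 1], "turn": 0}
    - {"claw": 25, "delta_pos": [0, 0, 1], "turn": 0}
    - {"claw": 25, "delta_pos": [0, 0, 0.5], "turn": 0}
    - {"claw": 25, "delta_pos": [0, 0, 0], "turn": 0}
    - {"claw": 25, "delta_pos": [0, 0, 0], "turn": 0}

```text
clock: 12.97
eef_pos: [584.2, 130.0, 44.6]
tcp_rot: [3.142, -0.0, 1.733]
contact_force: [-1.5, 1.0, 5.1]
opening: 0.349
grasp_force: 25.6
```

Call:
step_arm:
  motion:
    - {"claw": 36, "delta_pos": [0, 0, 0], "turn": 0}
    - {"claw": 44, "delta_pos": [0, 0, 0], "turn": 0}
    - {"claw": 60, "delta_pos": [0, 0, 0], "turn": 0}
    - {"claw": 60, "delta_pos": [0, 0, 0], "turn": 0}
    - {"claw": 60, "delta_pos": [0, 0, 0], "turn": 0}
    - {"claw": 60, "delta_pos": [0, 0, 0], "turn": 0}

```text
clock: 13.47
eef_pos: [584.0, 129.9, 44.2]
tcp_rot: [-3.141, 0.0, 1.733]
contact_force: [0.8, -0.0, -0.8]
opening: 0.7
grasp_force: 0.0
```

Call:
step_arm:
  motion:
    - {"claw": 60, "delta_pos": [0, 0, -15], "turn": 0}
    - {"claw": 60, "delta_pos": [0, 0, -25], "turn": 0}
    - {"claw": 60, "delta_pos": [0, 0, -35], "turn": 0}
    - {"claw": 60, "delta_pos": [0, 0, -35], "turn": 0}
    - {"claw": 60, "delta_pos": [-35, 0, 0], "turn": 0}
    - {"claw": 60, "delta_pos": [-35, 0, 0], "turn": 0}
    - {"claw": 60, "delta_pos": [-35, 0, 0], "turn": 0}
    - {"claw": 60, "delta_pos": [-35, 0, 0], "turn": 0}

```text
clock: 14.13
eef_pos: [606.8, -9.5, 154.7]
tcp_rot: [3.141, 0.0, 1.734]
contact_force: [1.1, 1.4, 0.1]
opening: 0.704
grasp_force: 0.0
```

Call:
step_arm:
  motion:
    - {"claw": 60, "delta_pos": [0, 0, 0], "turn": 0}
    - {"claw": 60, "delta_pos": [0, 0, 0], "turn": 0}
    - {"claw": 60, "delta_pos": [0, 0, 0], "turn": 0}

```text
clock: 14.38
eef_pos: [606.5, -8.1, 154.2]
tcp_rot: [-3.141, -0.0, 1.732]
contact_force: [0.1, 0.3, -0.6]
opening: 0.703
grasp_force: 0.0
```

```bash
python3 - <<'E'
from h import *
f=grab_frame("wrist");g=grab_frame("top");print(sense()["eef_pos"])
def ann(f):
    im=f["img"].copy();b=np.array([583.4,129]);a=1.733
    ex=np.array([np.cos(a),np.sin(a)]);ey=np.array([-ex[1],ex[0]])
    for X in[[*(b+x*ex+y*ey),72] for x in(-15,15) for y in(-15,15)]+[[*(b+127*ex+16*ey),98]]:
        p=proj(f,X)*8
        cv2.circle(im,tuple(int(v) for v in p),8,(255,0,0),1,shift=3)
    return im
t=cv2.resize(ann(g)[135:219,110:238],None,fx=4,fy=4,interpolation=cv2.INTER_NEAREST)
w=ann(f)[:250]
save("fin.png",np.vstack([t,w]))
E
```

```text
[606.44076492  -7.20284092 154.14393255]
```

View pics/fin.png

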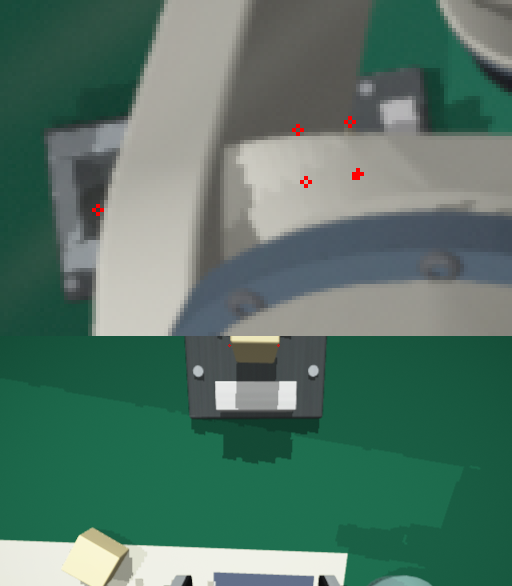

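The wrist view shows the blank standing behind the fixed jaw at (255,345), on its marks. In the top view the arm hides the knob, so I check it from the side.

```bash
python3 - <<'E'
from h import *
g=grab_frame("side");im=g["img"]
b=np.array([583.4,129]);a=1.733;ex=np.array([np.cos(a),np.sin(a)]);ey=np.array([-ex[1],ex[0]])
c=cv2.resize(im[100:210,210:330],None,fx=5,fy=5,interpolation=cv2.INTER_CUBIC)
for X in([*(b+127*ex+16*ey),80],[*b,72],[*b,12]):
    p=(proj(g,X)-[210,100]+.5)*5;print(p);cv2.circle(c,tuple(int(v) for v in p),4,(255,0,0),1)
save("side9.png",c)
E
```

```text
[236.72346361 201.36391648]
[316.62487896 306.47645826]
[314.06377431 397.73225417]
```

View pics/side9.png

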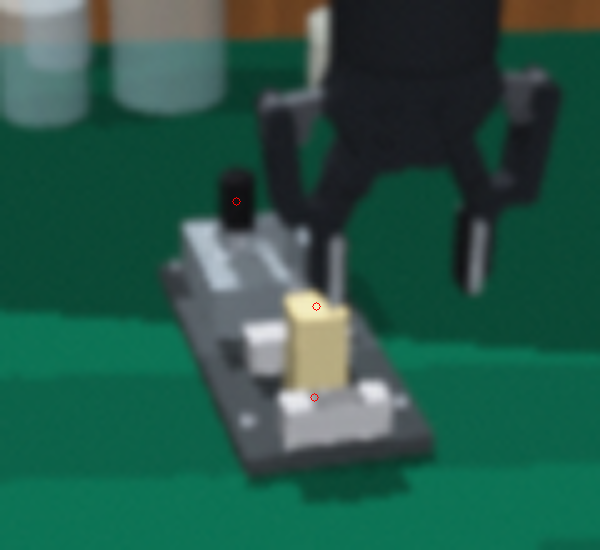

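The side view shows the knob on its notch mark (237,201), and the blank upright between the open jaws with its top on the mark (317,306). The gripper is clear, so I hand it in.

```bash
python3 -c "
from rig import *
print(sign_off())"
```

```text
the job is handed in; nothing more can be done
None
```

The handle is latched in the notch with the jaw open, the tall square blank stands upright on the bed midway between the jaws, and the job is handed in at about 14.5 s; the hand-in returned no verdict.

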